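# Index a collar by feel and drive its locking pin home

## Task

Take the red-headed locking pin out of its parking block and stand it in the guide hole of the blue indexing fixture, nose down, so that it rests on the collar's flange, and let go. Then turn the black knob gently clockwise (seen from above) until the pin drops by itself into the hole in the flange, stop there, and push the pin down gently until its red head sits fully on the guide; never force the pin against the fixture, and leave the other things on the bench alone.

Things in the scene. Friction and masses are not known exactly. Their poses are not given: they have to be found in the camera images.
- fixture: Indexing fixture, fixed to the bench: blue base plate 12 mm thick, reaching 70 mm either way in x and from -72 to +94 mm in y. Origin: underside of the base, on the collar's vertical axis; z up, +y towards the guide arm. The knobbed collar turns loosely in it; the collar's angle is not measured.
- flange_center (a point): On the collar's axis at the flange's top face, 40 mm above the bench; does not turn. The aluminium flange (radius 64 mm, 8 mm thick) has one 12 mm through hole 52 mm from the axis. At the start the hole lies 25 to 75 degrees counterclockwise (from above) of the guide, so turning clockwise brings it there; a stop lies 17 degrees beyond.
- knob_top (a point): Centre of the top of the black knurled knob, 92 mm above the bench, on the collar's axis; does not turn with it. The knob is 34 mm across and 30 mm high, stands on a 24 mm neck and turns the flange (friction about 0.06 N m).
- guide_mouth (a point): Centre of the upper mouth of the guide hole (11.3 mm, vertical, through), 62 mm above the bench, 52 mm from the collar's axis along the fixture's +y; axes as the fixture's. The steel guide arm is 28 mm wide, spans 38 to 86 mm from the axis and 42 to 62 mm above the bench, bridging the flange.
- follower_top (a point): Top of the receiver hole below the flange, in line with the guide, 30 mm above the bench; does not move. A brass follower fills it: the pin that has dropped through the flange stops on it and then blocks the collar, with about 4 degrees of play. A steady push of about 4 N drives pin and follower the last 10 mm down, where they stay.
- pin: Locking pin, about 60 g, loose: steel shank of 10 mm diameter and 42 mm long whose lowest 6 mm taper to a flat nose of 5 mm diameter, below a red ringed head of 18 mm diameter and 24 mm height (grasp there). Origin: centre of the nose; z points up along the pin to the head. At the start it stands upright in the parking block. Until the head is seated keep its force on the fixture under 20 N, then under 35 N.
- pin_shoulder (a point): Underside of the red head, 42 mm above the nose on the pin's axis. It stands 20 mm above the guide's mouth when the nose rests on the flange, 10 mm above it when the pin has dropped into the flange, and 0 mm when home.
- pin_top (a point): Centre of the top of the red head, 66 mm above the nose.
- pin_block: Grey parking block, fixed to the bench: 44 x 44 mm, top 52 mm above the bench, on a foot of 80 x 56 x 8 mm, with a vertical hole of 13 mm in which the pin stands, head on the top face. Origin: centre of its underside, z up.
- loupe: Black stand loupe, 39 mm diameter, 32 mm high, loose bystander. Origin: centre of the underside.
- marker: Red and white marker pen, 135 mm long, 17 mm thick, lying loose along its y axis; bystander. Origin: centre of the underside.
- weight: Brass check weight, 38 mm diameter, 28 mm high, loose bystander. Origin: centre of the underside.

How it is judged (in metres and radians):
On the way, in this order (a step that is already met when the one before it is completed fails the run):
1. the pin stands released in the guide hole with its nose on the flange, the hole not yet under it (z of pin_shoulder in the frame of guide_mouth between 0.017 and 0.023 m and horizontal distance between pin_shoulder and guide_mouth below 0.004 m and angle between pin's own z axis and vertical below 0.12 rad and contact force between the fingers and pin below 0.1 N), for 0.2 s.
2. the collar has been turned until the pin has dropped into its hole, 10 mm lower (z of pin_shoulder in the frame of guide_mouth below 0.013 m and horizontal distance between pin_shoulder and guide_mouth below 0.004 m and angle between pin's own z axis and vertical below 0.12 rad), for 0.1 s.
At the end, for the whole second after the job is handed in: The pin stands still and upright (within 7 degrees) in the guide hole, on its centre within 4 mm, through the flange, with the underside of its red head within 3 mm of the guide's top face (z of pin_shoulder in the frame of guide_mouth below 0.003 m and horizontal distance between pin_shoulder and guide_mouth below 0.004 m and angle between pin's own z axis and vertical below 0.12 rad and linear speed of pin below 0.02 m/s); the robot touches nothing.
It fails at once if before its head is seated, the pin presses on any part of the fixture (guide, flange, follower) with more than 20 N (contact force between pin and fixture above 20 N and (z of pin_shoulder in the frame of guide_mouth above 0.003 m or horizontal distance between pin_shoulder and guide_mouth above 0.004 m)).
It fails at once if the pin presses on the fixture with more than 35 N (contact force between pin and fixture above 35 N).
It fails at once if a bystander (loupe, marker or weight) is moved more than 20 mm (distance of any of loupe, marker, weight from where it was at the start of the episode above 0.02 m).
It also fails if it takes over 67 s, if anything falls off the work surface, if the arm or the gripper's body presses on something with over 40 N, if the wrist force passes 120 N, or if a joint passes its speed limit or range.

## Robot

A 7-joint arm with a two-finger parallel gripper is mounted at the origin on a cart in front of the work surface, level with it; the furniture and walls round the work are solid. World frame = base frame: x ahead of the robot, y to its left, z up, the work surface at z = 0. Lengths are in mm, angles in rad, forces in N, time in s.
With the tool pointing down it reaches from about 400 to 850 mm from the base axis. Payload 10.4 kg.
Tool frame: the origin (TCP) lies at the very end of the fingers, on their centre line; the grasp point (between the pads) lies 19 mm behind it (arm.grasp_offset is the distance from the TCP to the grasp point, in mm); z points along the fingers, y is the line along which they close (so a half turn about z gives the same grasp; the last joint's range is limited). The gripper opens to 85 mm and grips with 20 to 120 N. Pads are 22 mm wide; open, the fingers measure 114 mm over their backs; the gripper's body (76 mm by 85 mm) begins 54 mm behind the grasp point. The pads swing forward as they close: fully open they stand 13 mm farther back than shut.
Start: joints at [-1.138, 0.332, -0.065, 1.46, 0.022, 1.35, -0.088], TCP at [275.104, 561.221, 231.338] pointing down, gripper open.
Joint ranges: [-2.6, 2.6], [-0.5, 2.12], [-1.47, 1.34], [0.16, 2.42], [-1.27, 4.41], [0.06, 2.06], [-2.6, 2.6]. Speed limits (rad/s): [2.22, 2.22, 2.79, 2.79, 3.14, 3.14, 3.14].

## Interface

Orientations are given as [roll, pitch, yaw] about the fixed x, y, z axes, in that order (R = Rz(yaw) Ry(pitch) Rx(roll)).
In Python, from workcell import arm gives the robot as it stands. The module is installed in compiled form; this text tells all that it offers.
- The arm moves only by the shell command python3 -m inch 'ROWS' [FORCE]. ROWS is a JSON object of lists of equal length, an entry for each row: "linear": the shift along the tool's x, y, z in mm, a list of three; "twist": the turn, a rotation vector about the tool's x, y, z in rad, a list of three; "grip": the opening, from 0 (shut) to 1 (fully open). In form: {"linear": [[tx, ty, tz], ...], "twist": [[ax, ay, az], ...], "grip": [grip, ...]}. A call has 1 to 20 rows; each row shifts and turns the commanded pose from where the row before left it, along the tool's axes as they then stand; what a row does not reach is not made up. A row lasts 1/12 s, in which the tool goes at most 41.7 mm and 7.16 degrees, less where a joint would pass 70% of its speed; a pose out of reach is approached as far as the arm can. A call with a gripper value outside its range is refused whole. The fingers move at their own pace and stop on an object; FORCE is the grip in N (left out, the last holds). Time passes only in rows, so rows that do not move let the fingers close. It gives the time, the measured TCP pose, the force, the opening and the grip force at its end, in the units of the state.
- arm.get_state(): the state, without advancing time (a new reading comes with each control period).
- arm.camera(name): name is "scene" or "top" or "wrist"; returns a dict with "color" (400x640x3 uint8, red, green, blue), "range_z" (400x640 float32, mm along the optical axis (not along the pixel's ray), 0 where there is no reading), "fx", "fy", "cx", "cy" (pixels), "R" (3x3) and "t" (3): a world point X has camera coordinates R X + t. Camera axes: x right, y down, z forward; pixel columns grow to the right and rows downward; lengths in mm; the calibration is good to about 2 mm. A picture is of the moment at which its call begins.
- arm.job_done(): hands the job in; it is judged then, once.
Trained networks look in a picture, given as the dict that the camera call returned (one of the last four; its "shot" number tells which), for a name from the list of things; names that differ only in an ending like _2 or _b are one class to them, and where a whole thing is asked for, a point or a joint stands for the part that bears it (a point fixed in the world has none). Each returns a list of dicts, best first, with "conf" (0 to 1); they miss things now and then, are a little off and sometimes report something else, mostly with a low value. They report only what shows in the picture. A call takes as long as a camera call.
- arm.boxes_of(thing, picture): "point" ([column, row] in pixels, amid what is visible of it).
- arm.pinpoint(thing, picture): "point" ([column, row] in pixels: a listed point, or the origin of a listed thing).
The state is a dict: "time_s": time; "qpos": joint angles; "joint_vel": joint speeds; "effort": joint torques, N m; "tool_pos": TCP position; "tool_rot": TCP orientation; "contact_force": force on the tool from outside, world axes, zero at the start; "moment": the same for the moment, N m; "width": finger opening in mm; "grip_force": force on a finger pad.
Only numpy, scipy, OpenCV 4.12 (cv2) and the standard library are available. Lean on these libraries where they do the work, as an engineer would, in place of code of your own. Each camera call takes 0.05 s, during which the arm holds its last target. There are 200 camera calls.

## Working session

There is one attempt and no reset: what is moved stays moved. The work goes in short steps, Python scripts to look and compute and a shell command to move; the robot and the scene stay as the last step left them, time stands still between calls to the robot, and variables do not carry over. Pictures are saved under pics/ and viewed, at most 10 in all, crops included, and the job is handed in when it is done.

```bash
mkdir -p pics; cat > h.py <<'E'
import numpy as np, cv2
from workcell import arm
def ray(c,p,z):
    R=np.array(c["R"]);t=np.array(c["t"]);o=-R.T@t
    d=R.T@np.array([(p[0]-c["cx"])/c["fx"],(p[1]-c["cy"])/c["fy"],1])
    return o+d*(z-o[2])/d[2]
def depth(c,p):
    R=np.array(c["R"]);t=np.array(c["t"]);u,v=int(round(p[0])),int(round(p[1]))
    w=c["range_z"][v-2:v+3,u-2:u+3];w=w[w>0]
    z=np.median(w) if len(w) else 0
    return R.T@(z*np.array([(p[0]-c["cx"])/c["fx"],(p[1]-c["cy"])/c["fy"],1])-t)
H={"fixture":0,"flange_center":40,"knob_top":92,"guide_mouth":62,"pin_top":None,"pin_shoulder":52,"pin_block":0,"loupe":0,"marker":0,"weight":0}
def look(cam,names=H,**hz):
    c=arm.camera(cam)
    for n in names:
        z=hz.get(n,H.get(n)); z=76 if z is None else z
        for r in arm.pinpoint(n,c)[:2]:
            print(cam,n,round(r["conf"],2),np.round(r["point"]),"atz",np.round(ray(c,r["point"],z),1),"depth",np.round(depth(c,r["point"]),1))
    return c
def save(c,f,crop=None,s=1):
    im=c["color"][...,::-1]
    if crop: im=im[crop[1]:crop[3],crop[0]:crop[2]]
    cv2.imwrite("pics/"+f,cv2.resize(im,None,fx=s,fy=s,interpolation=cv2.INTER_CUBIC))
E
python3 - <<'E'
from h import *
c=look("top");save(c,"top.png")
c=look("scene");save(c,"scene.png")
s=arm.get_state();print(s["tool_pos"],s["tool_rot"],s["time_s"],s["width"],arm.grasp_offset)
E
```

```text
top fixture 0.58 [334. 196.] atz [ 505.1 -308.7    0. ] depth [ 496.3 -307.5   41.8]
top flange_center 0.58 [339. 190.] atz [ 511.2 -318.6   40. ] depth [ 499.2 -316.4   93.3]
top knob_top 0.57 [338. 183.] atz [ 514.4 -315.1   92. ] depth [ 514.1 -315.1   93.2]
top guide_mouth 0.66 [313. 189.] atz [ 507.7 -258.8   62. ] depth [ 507.7 -258.8   62.2]
top pin_top 0.58 [214. 152.] atz [589.6 -29.8  76. ] depth [596.3 -24.4  54.6]
top pin_shoulder 0.44 [219. 155.] atz [589.8 -35.4  52. ] depth [582.3 -41.3  76.5]
top pin_block 0.96 [225. 163.] atz [586.7 -38.6   0. ] depth [571.3 -50.6  53.2]
top loupe 0.6 [372. 249.] atz [ 376.1 -399.     0. ] depth [ 375.9 -398.8    1.7]
top marker 0.81 [311. 250.] atz [ 373.1 -254.6    0. ] depth [ 371.9 -254.9   14.1]
top marker 0.56 [337. 183.] atz [ 537.4 -316.8    0. ] depth [ 514.8 -313.3   93.3]
top weight 0.56 [425. 197.] atz [ 502.6 -531.4    0. ] depth [ 498.8 -527.    18.1]
scene fixture 0.74 [335. 233.] atz [ 513.5 -321.6    0. ] depth [ 472.6 -363.9   40. ]
scene flange_center 0.61 [335. 218.] atz [ 517.7 -313.    40. ] depth [ 503.3 -328.1
[... 383 characters left out ...]
.61 [290. 161.] atz [594.5 -16.8  76. ] depth [680.3 100.7  12.1]
scene pin_shoulder 0.4 [291. 168.] atz [597.2 -17.8  52. ] depth [579.  -42.5  66.1]
scene pin_block 0.58 [292. 184.] atz [594.4 -26.2   0. ] depth [570.3 -58.9  20.7]
scene loupe 0.52 [316. 268.] atz [ 384.5 -396.9    0. ] depth [ 375.4 -407.4   11.3]
scene loupe 0.22 [293. 183.] atz [601.3 -20.7   0. ] depth [572.3 -59.9  24.7]
scene marker 0.73 [277. 239.] atz [ 380.  -249.7    0. ] depth [ 368.9 -266.4   14.1]
scene weight 0.74 [394. 273.] atz [ 511.4 -522.4    0. ] depth [ 495.  -533.8   16.1]
[275.07223928 561.21230168 231.30610227] [ 3.14158563e+00 -4.40984948e-05  2.68583989e+00] 1.1 85.3586670511399 18.700000000000003
```

View pics/top.png

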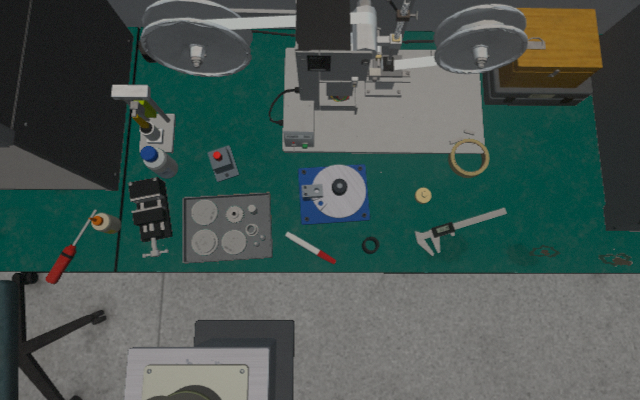

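View pics/scene.png

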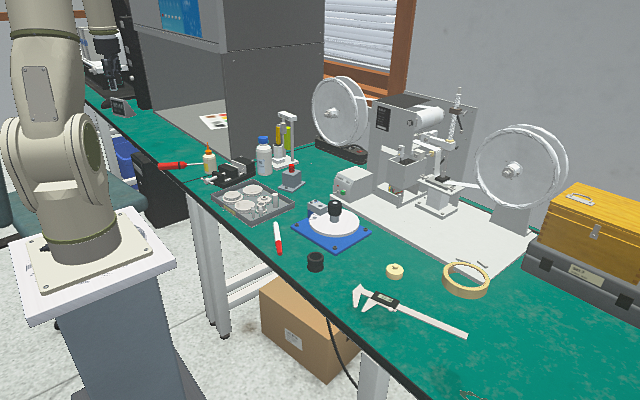

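The top view shows the pin's red head at about (217,156) on the block and the fixture at (335,195). The guide arm is at (313,190), and a tall cabinet stands to the left. In the scene view the tall bottle and stand are left of the block. I'll check the heights along the way.

```bash
python3 - <<'E'
from h import *
np.set_printoptions(linewidth=220)
B={}
for cam in("top","scene"):
    c=arm.camera(cam);R=np.array(c["R"]);t=np.array(c["t"])
    v,u=np.mgrid[0:400,0:640];z=c["range_z"]
    P=np.stack([(u-c["cx"])/c["fx"]*z,(v-c["cy"])/c["fy"]*z,z],-1)[z>0]
    W=(P-t)@R; 
    if cam=="top":
        col=c["color"][z>0].astype(int)
        m=(col[:,0]>130)&(col[:,1]<70)&(abs(W[:,0]-585)<40)&(abs(W[:,1]+35)<40)&(W[:,2]>65)
        print("red head",W[m].mean(0),W[m].min(0),W[m].max(0),m.sum())
        print(-R.T@t)
    hm=np.zeros((12,26))
    i=((W[:,0]-250)//50).astype(int);j=((700-W[:,1])//50).astype(int)
    k=(i>=0)&(i<12)&(j>=0)&(j<26)
    np.maximum.at(hm,(i[k],j[k]),W[k,2]); B[cam]=hm
    print(cam,"cols y=700..-600, rows x=250.."); print(hm[::-1].astype(int))
E
```

```text
red head [583.51328934 -36.19458755  77.44482244] [575.96086334 -43.84194485  74.50951251] [590.27968727 -29.49817057  81.39133485] 35
[ 282.03443744 -276.54632775 1052.97632126]
top cols y=700..-600, rows x=250..
[[  0   0   0   0   0   0   0   0   0 322  25   8 290 311 314 310 274 277 300 302 301 295 307 307 287 307]
 [  0   0   0   0   0   0   0   0   0 392   5   7 291 313 316 309 276 280 301 301 301 295 352 308 287 308]
 [  0   0   0   0   0   0   0   0   0 449 181 181 178   7 216   5  37  95 300 301 299 298  29  28  28 223]
 [  0   0   0   0   0   0   0   0   0 448 183 183 182   7   6   5  39  96  99  96  27  27  27  27  27  27]
 [  0   0   0  17  25  23   0   0   0 436  18 152  19   8  55  53   7  94  96  93  26  28  27  28  26  29]
 [  0   0   0   0  24  24  24  22   0 427   6 135 135   7  81  55   5   6  21  46  45  43   5   6   5  31]
 [  0   0   0   0  24  24  25  23  24 415  57  98 100   5  24  25  27  24  68  68  97  46   6   6  32   6]
 [  0   0   0   0   6   6   7   8  20 400  57  57  57  28  28  24  49  26  67  68  94  46   5   7  28   6]
 [  0   0   0   0   6   7   6 
[... 1020 characters left out ...]
 131   2  76  54   2   1   1  42  42  42   2   2   2  26]
 [507 509 511 513 514 516 518 519 521 523  54  95  97   1  20  22  22  22  66  64  94  42   2   2  29   2]
 [399 505 510 509 510 512 517 502 402 402  53  53  52  24  22  21  47  23  64  63  92  43   4   2  27   2]
 [  2   2   1   2   1   1   2   1  18 110  63  54  53  26  25  21  38  23  17  37  42  32  31   3  13  13]
 [  2   1   1   1   2   3   3  27  27   1   1  46  44  25  26  21  42  23  17  18  15  33  34   3   9   4]
 [  2 344 481 514   1   2   1  28  20   1   2   1   1  21  22  23   9   2   2  13  15   1   2   2   2   3]
 [  0 292 351 515 347   0   0  24   0   0   0   0   0   0   0   0   0   0   0   0   0   0   0   0   0   0]]
```

```bash
python3 - <<'E'
from h import *
for cam in("top","scene"):
    c=arm.camera(cam);R=np.array(c["R"]);t=np.array(c["t"])
    v,u=np.mgrid[0:400,0:640];z=c["range_z"]
    P=np.stack([(u-c["cx"])/c["fx"]*z,(v-c["cy"])/c["fy"]*z,z],-1)[z>0]
    W=(P-t)@R
    for z0,z1 in((120,250),(250,400),(400,550)):
        m=(W[:,2]>z0)&(W[:,2]<z1)&(W[:,1]>100)&(W[:,1]<500)&(W[:,0]>300)&(W[:,0]<700)
        if m.sum(): print(cam,z0,m.sum(),"minx",np.percentile(W[m,0],[0,1,5]),"miny",np.percentile(W[m,1],[0,1,5]))
E
python3 -m inch '{"linear":[[0,0,0]],"twist":[[0,0,0]],"grip":[0.6]}' 40
```

```text
top 120 4066 minx [510.6742338  511.48223184 516.25013099] miny [100.07383852 102.16664713 116.45019548]
top 250 6246 minx [499.02788483 504.70892908 512.83350633] miny [206.65757001 208.22888813 209.63572764]
top 400 1623 minx [501.0110014  505.06111492 521.87819595] miny [206.28709299 207.4022482  208.73652133]
scene 120 2089 minx [509.65292352 511.84714246 515.64493985] miny [100.08443014 102.74461756 121.25115399]
scene 250 2769 minx [497.36469345 498.99790033 500.39632872] miny [202.65132446 205.91087197 207.52205701]
scene 400 4081 minx [497.39269555 499.25323485 500.47709792] miny [202.35815846 205.42325747 207.2486401 ]
time_s: 1.38
tool_pos: [275.1, 561.2, 231.4]
tool_rot: [3.141, -0.0, 2.686]
contact_force: [-0.2, -0.2, -0.3]
width: 75.4
grip_force: 0.0
```

```bash
python3 -m inch '{"linear":[[-23.5,-25.3,0],[-23.5,-25.3,0],[-23.5,-25.3,0],[-23.5,-25.3,0],[-23.5,-25.3,0],[-23.5,-25.3,0],[-23.5,-25.3,0],[-23.5,-25.3,0],[-23.5,-25.3,0],[-23.5,-25.3,0],[-20.7,-30.7,0],[-20.7,-30.7,0],[-20.7,-30.7,0],[0,0,0]],"twist":[[0,0,0],[0,0,0],[0,0,0],[0,0,0],[0,0,0],[0,0,0],[0,0,0],[0,0,0],[0,0,0],[0,0,0],[0,0,0],[0,0,0],[0,0,0],[0,0,0]],"grip":[0.6,0.6,0.6,0.6,0.6,0.6,0.6,0.6,0.6,0.6,0.6,0.6,0.6,0.6]}' 40
```

```text
time_s: 2.55
tool_pos: [391.0, 114.2, 231.7]
tool_rot: [3.141, 0.001, 2.678]
contact_force: [0.6, -0.5, 0.2]
width: 51.4
grip_force: 0.0
```

```bash
python3 -m inch '{"linear":[[0,0,0],[0,0,0],[0,0,0],[0,0,0],[0,0,0],[0,0,0],[0,0,0],[0,0,0],[0,0,0],[0,0,0]],"twist":[[0,0,0.115],[0,0,0.115],[0,0,0.115],[0,0,0.115],[0,0,0.115],[0,0,0.115],[0,0,0.115],[0,0,0.115],[0,0,0.115],[0,0,0]],"grip":[0.6,0.6,0.6,0.6,0.6,0.6,0.6,0.6,0.6,0.6]}'
```

```text
time_s: 3.38
tool_pos: [390.0, 120.6, 231.5]
tool_rot: [3.141, -0.0, 1.645]
contact_force: [-1.1, -0.3, -0.0]
width: 51.0
grip_force: 0.0
```

```bash
python3 -m inch '{"linear":[[-24.1,22.6,0],[-24.1,22.6,0],[-24.1,22.6,0],[-24.1,22.6,0],[-24.1,22.6,0],[-24.1,22.6,0],[-24.1,22.6,0],[0,0,0],[0,0,0]],"twist":[[0,0,0],[0,0,0],[0,0,0],[0,0,0],[0,0,0],[0,0,0],[0,0,0],[0,0,0],[0,0,0]],"grip":[0.6,0.6,0.6,0.6,0.6,0.6,0.6,0.6,0.6]}'
python3 - <<'E'
from h import *
c=look("wrist",["pin_top","pin_shoulder","pin_block"]);save(c,"w1.png")
R=np.array(c["R"]);print(-R.T@np.array(c["t"]))
E
```

```text
time_s: 4.13
tool_pos: [561.6, -36.3, 230.7]
tool_rot: [-3.141, 0.001, 1.652]
contact_force: [-0.0, 0.3, -0.2]
width: 51.6
grip_force: 0.0
wrist pin_top 0.79 [349. 177.] atz [586.5 -31.3  76. ] depth [586.6 -31.7  74.6]
wrist pin_top 0.41 [342. 165.] atz [579.1 -19.7  76. ] depth [581.1 -24.8  51.1]
wrist pin_shoulder 0.57 [346. 173.] atz [585.3 -32.6  52. ] depth [583.3 -27.4  74.2]
wrist pin_block 0.95 [342. 164.] atz [584.9 -35.1   0. ] depth [580.9 -24.5  51.1]
wrist pin_block 0.58 [346. 182.] atz [591.4 -55.7   0. ] depth [584.4 -36.1  74.8]
[556.25501257  41.78380958 372.14423312]
```

View pics/w1.png

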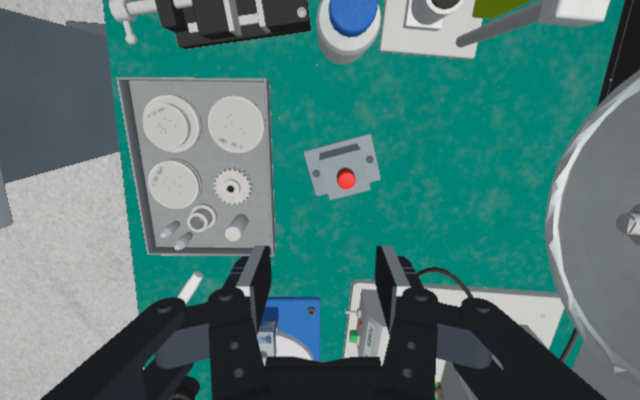

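The red head is at (346,179) on the grey block, and the fingers are clear of it. I'll take its colour centroid.

```bash
cat >> h.py <<'E'
def red(c,x0,y0,z,rad=40):
    "centroid of the red head's top face: pixels within depth of z"
    R=np.array(c["R"]);t=np.array(c["t"]);v,u=np.mgrid[0:400,0:640];zz=c["range_z"]
    W=(np.stack([(u-c["cx"])/c["fx"]*zz,(v-c["cy"])/c["fy"]*zz,zz],-1)-t)@R
    col=c["color"].astype(int)
    m=(col[...,0]>110)&(col[...,0]>2*col[...,1])&(abs(W[...,0]-x0)<rad)&(abs(W[...,1]-y0)<rad)&(zz>0)
    k=m&(abs(W[...,2]-z)<4)
    q=W[k]
    if len(q)==0: print("no red");return None,None
    (px,py),pr=cv2.minEnclosingCircle(np.argwhere(k)[:,::-1].astype(np.float32))
    print("red n",m.sum(),k.sum(),"zmax",W[m][:,2].max().round(1),"mid",((q.min(0)+q.max(0))/2).round(1),"circ",(round(px,1),round(py,1),round(pr,1)),ray(c,(px,py),z).round(1), ray(c,(u[k].mean(),v[k].mean()),z).round(1))
    return m,W
E
python3 - <<'E'
from h import *
c=arm.camera("wrist");red(c,585,-34,76)
E
```

```text
red n 254 247 zmax 76.8 mid [584.5 -34.7  74.5] circ (346.5, 182.5, 8.9) [584.3 -33.9  76. ] [584.2 -33.9  76. ]
```

```bash
python3 -m inch '{"linear":[[0.2,11.4,0],[0,11.4,0],[0,0,30],[0,0,30],[0,0,30],[0,0,30],[0,0,30],[0,0,18],[0,0,6],[0,0,0],[0,0,0]],"twist":[[0,0,0],[0,0,0],[0,0,0],[0,0,0],[0,0,0],[0,0,0],[0,0,0],[0,0,0],[0,0,0],[0,0,0],[0,0,0]],"grip":[0.5,0.5,0.5,0.5,0.5,0.5,0.5,0.5,0.5,0.5,0.5]}'
python3 - <<'E'
from h import *
c=arm.camera("wrist");red(c,585,-34,76);save(c,"w2.png")
E
```

```text
time_s: 5.3
tool_pos: [584.4, -32.5, 58.5]
tool_rot: [3.14, -0.0, 1.652]
contact_force: [1.8, 0.4, 1.3]
width: 42.9
grip_force: 0.0
red n 1329 1068 zmax 76.3 mid [584.8 -34.8  74.1] circ (321.6, 279.6, 19.3) [584.7 -32.6  76. ] [584.7 -33.   76. ]
```

View pics/w2.png

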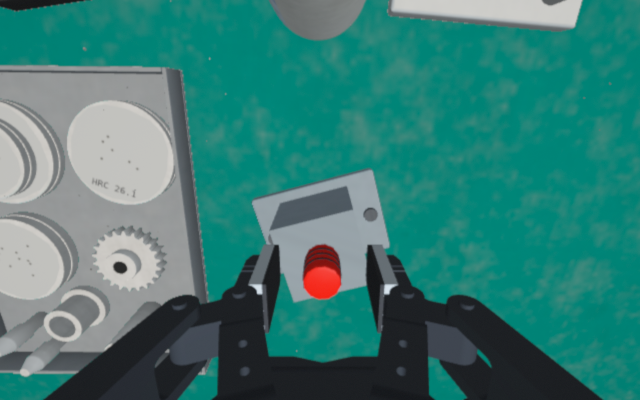

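The head at (322,283) is centred between the pads, so I'll close and lift.

```bash
python3 -m inch '{"linear":[[-1.5,0,1],[0,0,1],[0,0,0],[0,0,0],[0,0,0],[0,0,0],[0,0,0],[0,0,0],[0,0,0]],"twist":[[0,0,0],[0,0,0],[0,0,0],[0,0,0],[0,0,0],[0,0,0],[0,0,0],[0,0,0],[0,0,0]],"grip":[0.5,0.5,0.1,0.1,0.1,0.1,0.1,0.1,0.1]}' 40
```

```text
time_s: 6.1
tool_pos: [584.2, -34.4, 55.8]
tool_rot: [3.141, -0.0, 1.651]
contact_force: [-2.7, 0.3, 6.7]
width: 16.4
grip_force: 39.0
```

```bash
python3 -m inch '{"linear":[[0,0,-5],[0,0,-15],[0,0,-25],[0,0,-25],[0,0,-25],[0,0,-20],[0,0,0]],"twist":[[0,0,0],[0,0,0],[0,0,0],[0,0,0],[0,0,0],[0,0,0],[0,0,0]],"grip":[0.1,0.1,0.1,0.1,0.1,0.1,0.1]}'
python3 - <<'E'
from h import *
s=arm.get_state();print(s["width"],s["grip_force"],s["tool_pos"])
c=arm.camera("wrist");save(c,"w3.png");m,W=red(c,584,-34,190)
c=arm.camera("top");look("top",["knob_top","guide_mouth","fixture"])
# guide arm points z~62 near the fixture and blue base plate rectangle
for cam in("top","scene"):
    c=arm.camera(cam);R=np.array(c["R"]);t=np.array(c["t"]);v,u=np.mgrid[0:400,0:640];zz=c["range_z"]
    W=(np.stack([(u-c["cx"])/c["fx"]*zz,(v-c["cy"])/c["fy"]*zz,zz],-1)-t)@R
    near=(abs(W[...,0]-510)<120)&(abs(W[...,1]+310)<130)
    col=c["color"].astype(int)
    b=near&(col[...,2]>col[...,0]+60)&(col[...,2]>col[...,1]+40)&(W[...,2]>5)&(W[...,2]<22)
    r=cv2.minAreaRect(W[b][:,:2].astype(np.float32));print(cam,"base",r,b.sum())
    print(cv2.boxPoints(r).round(1).tolist())
    k=near&(abs(W[...,2]-94)<4);print("knob",((W[k].min(0)+W[k].max(0))/2).round(1),k.sum())
E
```

```text
time_s: 6.68
tool_pos: [586.0, -34.7, 174.9]
tool_rot: [3.135, -0.0, 1.651]
contact_force: [-0.4, 0.0, 0.1]
width: 16.7
grip_force: 39.5
16.747097304194178 39.48320925235748 [586.03039503 -34.6552878  174.8757443 ]
red n 1373 934 zmax 195.5 mid [586.9 -35.1 190.5] circ (322.2, 278.3, 20.8) [586.5 -35.6 190. ] [586.7 -35.  190. ]
top knob_top 0.8 [339. 183.] atz [ 516.  -316.9   92. ] depth [ 515.8 -316.9   93.1]
top knob_top 0.26 [336. 195.] atz [ 487.7 -311.3   92. ] depth [ 497.9 -313.    44.5]
top guide_mouth 0.61 [316. 191.] atz [ 504.  -263.9   62. ] depth [ 506.2 -263.8   52.1]
top fixture 0.57 [336. 196.] atz [ 503.9 -313.4    0. ] depth [ 495.3 -311.9   41.1]
top fixture 0.4 [338. 182.] atz [ 540.5 -318.3    0. ] depth [ 517.6 -314.6   93. ]
top base ((508.47674560546875, -306.0202941894531), (138.4666290283203, 161.767578125), 4.16211462020874) 1101
[[433.6000061035156, -230.39999389648438], [445.29998779296875, -391.70001220703125], [583.4000244140625, -381.70001220703125], [571.7000122070312, -220.3000030517578]]
knob [ 560.5 -271.    93.4] 166
scene base ((507.56982421875, -310.1827392578125), (140.0651092529297, 165.3028564453125), 4.194779396057129) 974
[[431.70001220703125, -232.89999389648438], [443.79998779296875, -397.70001220703125], [583.5, -387.5], [571.4000244140625, -222.60000610351562]]
knob [ 508.7 -319.    92.3] 76
```

View pics/w3.png

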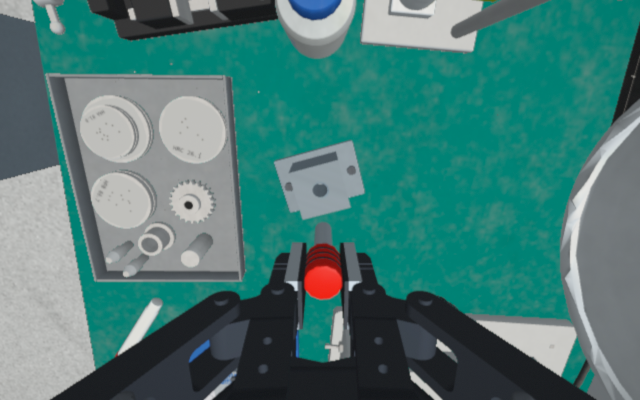

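The pin is held upright (head at (322,278)) and clear of the block. I'll carry it over the guide.

```bash
python3 -m inch '{"linear":[[-31.8,-14.2,0],[-31.8,-14.2,0],[-31.8,-14.2,0],[-31.8,-14.2,0],[-31.8,-14.2,0],[-31.8,-14.2,0],[-31.8,-14.2,0],[0,0,0],[0,0,0],[0,0,0]],"twist":[[0,0,0],[0,0,0],[0,0,0],[0,0,0],[0,0,0],[0,0,0],[0,0,0],[0,0,0],[0,0,0],[0,0,0]],"grip":[0.1,0.1,0.1,0.1,0.1,0.1,0.1,0.1,0.1,0.1]}'
python3 - <<'E'
from h import *
c=look("wrist",["guide_mouth","pin"]);save(c,"w4.png",(160,60,480,300),2.4)
red(c,505,-265,197)
E
```

```text
time_s: 7.92
tool_pos: [502.8, -263.6, 169.9]
tool_rot: [-3.141, -0.001, 1.651]
contact_force: [-0.2, 1.5, -1.2]
width: 16.0
grip_force: 39.5
wrist guide_mouth 0.71 [326. 198.] atz [ 506.6 -266.    62. ] depth [ 507.1 -270.8   47.3]
wrist guide_mouth 0.3 [326. 188.] atz [ 505.2 -257.3   62. ] depth [ 505.2 -257.7   60.7]
wrist pin 0.79 [324. 225.] atz [ 506.3 -283.6   76. ] depth [ 504.  -259.   135.1]
no red
```

View pics/w4.png

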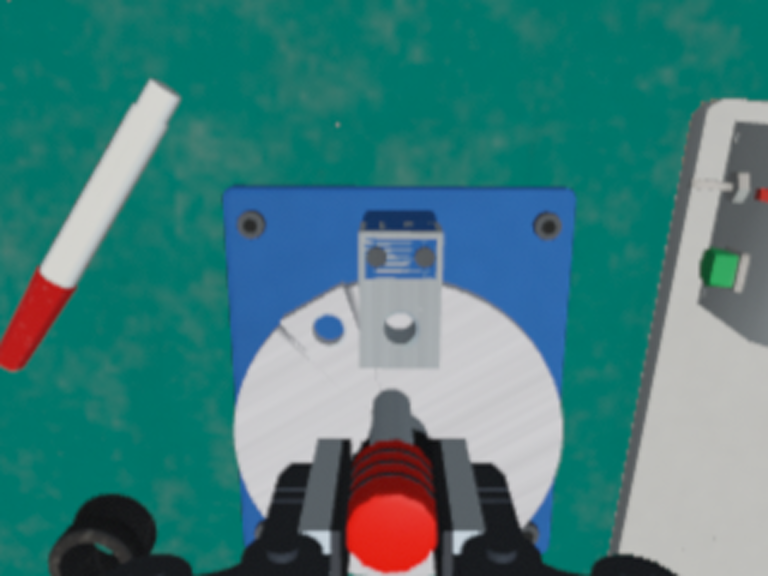

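The guide hole shows at full-image pixel (326.7,196.2) and the flange hole at (296.7,196.7), left of it. The nose is at about (323,225).

```bash
python3 - <<'E'
from h import *
s=arm.get_state();print(s["tool_pos"],s["tool_rot"])
c=arm.camera("wrist")
g=ray(c,(326.7,196.2),62);print("guide",g,"flange hole",ray(c,(296.7,196.7),40))
red(c,s["tool_pos"][0],s["tool_pos"][1],190)
print("shank low",ray(c,(323,226.5),s["tool_pos"][2]-45.8), "cam",-np.array(c["R"]).T@c["t"],c["fx"])
gr=c["color"].astype(int)
for r in (190,193,196,199,222,226,230,236): print(r,gr[r,312:342].sum(1)//3)
E
```

```text
[ 503.36160444 -262.74488903  170.02759474] [-3.14143671e+00 -5.84572635e-04  1.65315654e+00]
guide [ 507.32484083 -263.36050371   62.        ] flange hole [ 481.50440715 -272.98339592   40.        ]
red n 1195 1096 zmax 191.0 mid [ 504.1 -263.4  188.6] circ (322.5, 280.1, 19.7) [ 503.9 -261.5  190. ] [ 504.  -261.5  190. ]
shank low [ 504.35961721 -264.09329697  124.22759474] cam [ 497.78720737 -184.86241125  311.59382449] 319.13645545732936
190 [173 174 171 169 169 169 170 172 172 170 169 168 167 167 167 167 167 168
 168 170 170 168 167 167 167 168 170 170 169 171]
193 [173 174 171 169 169 169 170 171 179 192 201 203 204 204 204 204 202 198
 186 166 164 166 167 167 167 170 171 170 169 171]
196 [173 174 171 169 168 169 165 132 116 149 179 196 201 201 200 198 186 160
 119  98 132 153 163 166 168 170 171 170 170 171]
199 [174 174 172 170 169 169 165 128 101  97  96  94  95  96  95  92  91  91
  87  93 134 154 163 167 168 170 171 171 170 173]
222 [203 202 202 203 203 200 188 173 158 143 138 138 139 151 171 188 199 203
 203 203 203 203 203 203 204 204 205 206 206 206]
226 [204 205 202 173 122  92  90  91  91  92  92  92  92  92  94  95  96 111
 163 198 205 206 205 205 205 205 205 205 204 203]
230 [204 203 192 137  93  89  90  91  91  92  93  92  92  93  93  95  96  96
 114 181 201 203 203 202 202 202 203 204 205 205]
236 [205 202 170 115  90  88  89  91  91  92  92  93  92  93  93  94  95  97
  97  96  98 109 149 183 198 201 202 203 204 204]
```

```bash
python3 -m inch '{"linear":[[-0.9,2.5,10],[0,0,15],[0,0,12],[0,0,5],[0,0,0],[0,0,0]],"twist":[[0,0,0],[0,0,0],[0,0,0],[0,0,0],[0,0,0],[0,0,0]],"grip":[0.1,0.1,0.1,0.1,0.1,0.1]}'
python3 - <<'E'
from h import *
c=arm.camera("wrist");save(c,"w5.png",(260,150,390,300),4)
np.save("w5.npy",c["color"])
s=arm.get_state();print(s["tool_pos"],s["contact_force"])
red(c,s["tool_pos"][0],s["tool_pos"][1],s["tool_pos"][2]+20)
E
```

```text
time_s: 8.62
tool_pos: [505.2, -264.9, 128.1]
tool_rot: [-3.141, -0.0, 1.651]
contact_force: [-0.4, 0.1, -0.1]
width: 16.5
grip_force: 39.5
[ 505.45202435 -265.0615895   128.59323633] [-0.55523978 -0.30281126  0.02040868]
red n 1309 1085 zmax 149.1 mid [ 506.  -265.4  146.8] circ (322.5, 280.6, 19.6) [ 505.8 -263.5  148.6] [ 505.8 -263.4  148.6]
```

View pics/w5.png

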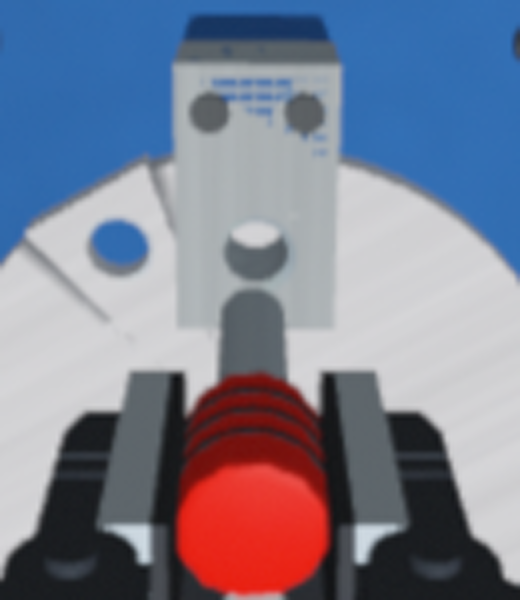

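The guide hole is at pixel (324.3,212.5) and the nose tip's upper edge at (323,222). The flange hole is at (289.5,211.5).

```bash
python3 - <<'E'
from h import *
from scipy.optimize import brentq
c=arm.camera("wrist");s=arm.get_state();T=s["tool_pos"];print(T)
R=np.array(c["R"]);t=np.array(c["t"])
pr=lambda X:(lambda q:np.array([c["fx"]*q[0]/q[2]+c["cx"],c["fy"]*q[1]/q[2]+c["cy"]]))(R@np.array(X)+t)
zn=T[2]-45.8
g=ray(c,(324.3,212.5),62);print("guide",g,"top edge",ray(c,(324.3,204.9),62),"fl hole",ray(c,(289.5,211.5),40))
a=np.linspace(0,2*np.pi,60)
def top(y):
    return min(min(pr((505.5+r*np.cos(b),y+r*np.sin(b),z))[1] for b in a) for r,z in((2.5,zn),(5,zn+6)))
y=brentq(lambda y:top(y)-222,-285,-245);print("pin y from nose",y,"x",ray(c,(323.1,226),zn+3)[0])
# head top circle: center row ~ (465+594)/2/4+150
print("pin top",ray(c,(260+252/4,150+529/4),T[2]+20.2))
E
```

```text
[ 505.59617684 -265.14209108  128.8448533 ]
guide [ 507.28012772 -264.71022897   62.        ] top edge [ 506.81989628 -259.13385272   62.        ] fl hole [ 481.32762909 -274.26550805   40.        ]
pin y from nose -265.91245860108904 x 506.43422268104104
pin top [ 506.34562278 -264.58737264  149.0448533 ]
```

```bash
python3 -m inch '{"linear":[[0.4,0.9,5],[0,0,7],[0,0,4],[0,0,2],[0,0,2],[0,0,2],[0,0,0]],"twist":[[0,0,0],[0,0,0],[0,0,0],[0,0,0],[0,0,0],[0,0,0],[0,0,0]],"grip":[0.1,0.1,0.1,0.1,0.1,0.1,0.1]}'
python3 - <<'E'
from h import *
s=arm.get_state();print(s["tool_pos"],s["contact_force"],s["moment"])
E
```

```text
time_s: 9.3
tool_pos: [505.9, -264.4, 105.9]
tool_rot: [-3.141, -0.0, 1.651]
contact_force: [-0.2, 0.6, -0.1]
width: 16.4
grip_force: 39.5
[ 505.94982329 -264.41179109  105.90403093] [-0.19335338  0.63970882 -0.1415606 ] [ 0.00528687 -0.06337422  0.00450349]
```

```bash
python3 -m inch '{"linear":[[0,0,1.5],[0,0,1.5],[0,0,1.5],[0,0,1.5],[0,0,0]],"twist":[[0,0,0],[0,0,0],[0,0,0],[0,0,0],[0,0,0]],"grip":[0.1,0.1,0.1,0.1,0.1]}'
```

```text
time_s: 9.72
tool_pos: [506.0, -264.3, 99.9]
tool_rot: [-3.141, -0.0, 1.651]
contact_force: [-0.7, 0.5, -0.5]
width: 16.2
grip_force: 39.5
```

```bash
python3 -m inch '{"linear":[[0,0,1.5],[0,0,1.5],[0,0,1.5],[0,0,1.5],[0,0,1.5],[0,0,1.5],[0,0,1.5],[0,0,0.8],[0,0,0]],"twist":[[0,0,0],[0,0,0],[0,0,0],[0,0,0],[0,0,0],[0,0,0],[0,0,0],[0,0,0],[0,0,0]],"grip":[0.1,0.1,0.1,0.1,0.1,0.1,0.1,0.1,0.1]}'
python3 - <<'E'
from h import *
s=arm.get_state();print(s["tool_pos"],s["contact_force"],s["moment"])
E
```

```text
time_s: 10.47
tool_pos: [506.0, -264.4, 88.7]
tool_rot: [-3.141, -0.0, 1.651]
contact_force: [-0.3, 0.0, -0.5]
width: 16.1
grip_force: 39.5
[ 506.01375809 -264.39924791   88.74616391] [-0.30257912  0.02099359 -0.5183564 ] [ 0.01560154  0.00914653 -0.00872076]
```

```bash
python3 -m inch '{"linear":[[0,0,0.8],[0,0,0.7],[0,0,0],[0,0,0],[0,0,0],[0,0,0],[0,0,0],[0,0,-5],[0,0,-15],[0,0,-25],[0,0,-25],[0,0,-10],[0,0,0]],"twist":[[0,0,0],[0,0,0],[0,0,0],[0,0,0],[0,0,0],[0,0,0],[0,0,0],[0,0,0],[0,0,0],[0,0,0],[0,0,0],[0,0,0],[0,0,0]],"grip":[0.1,0.1,0.1,0.5,0.5,0.5,0.5,0.5,0.5,0.5,0.5,0.5,0.5]}'
python3 - <<'E'
from h import *
c=look("wrist",["pin_top","pin_shoulder","guide_mouth"],pin_top=106,pin_shoulder=82);save(c,"w6.png")
red(c,507,-265,106)
E
```

```text
time_s: 11.55
tool_pos: [507.4, -265.2, 170.3]
tool_rot: [3.137, 0.001, 1.651]
contact_force: [1.5, 0.6, 0.2]
width: 42.3
grip_force: 0.0
wrist pin_top 0.79 [322. 211.] atz [ 507.8 -263.3  106. ] depth [ 507.8 -263.7  104.9]
wrist pin_shoulder 0.78 [320. 202.] atz [ 506.7 -264.3   82. ] depth [ 506.2 -256.9  104. ]
wrist guide_mouth 0.54 [323. 202.] atz [ 509.1 -271.7   62. ] depth [ 507.8 -257.4  104.1]
red n 466 457 zmax 107.6 mid [ 506.8 -264.5  104.8] circ (320.3, 211.5, 12.2) [ 506.6 -263.5  106. ] [ 506.6 -263.6  106. ]
```

View pics/w6.png

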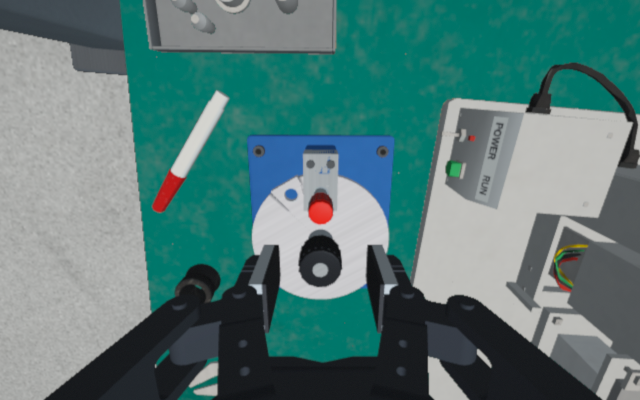

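The pin stands in the guide with its head at (320,211), top at 106 mm, released. The knob's cap is at (320,269) and the flange hole at (291,195). Next I'll move over the knob.

```bash
python3 -m inch '{"linear":[[-25.6,-0.3,0],[-25.6,-0.2,0],[0,0,0],[0,0,0]],"twist":[[0,0,0],[0,0,0],[0,0,0],[0,0,0]],"grip":[0.55,0.55,0.55,0.55]}'
python3 - <<'E'
from h import *
c=look("wrist",["knob_top","guide_mouth","pin_top"],pin_top=106);s=arm.get_state();print(s["tool_pos"],s["width"])
R=np.array(c["R"]);t=np.array(c["t"]);v,u=np.mgrid[0:400,0:640];zz=c["range_z"]
W=(np.stack([(u-c["cx"])/c["fx"]*zz,(v-c["cy"])/c["fy"]*zz,zz],-1)-t)@R
k=(abs(W[...,2]-92)<4)&(np.hypot(W[...,0]-511,W[...,1]+316)<22)
print(k.sum(),W[k].mean(0),W[k].min(0),W[k].max(0))
red(c,507,-265,106)
E
```

```text
time_s: 12.08
tool_pos: [508.5, -316.8, 166.0]
tool_rot: [-3.139, -0.0, 1.648]
contact_force: [-0.7, 0.4, -0.2]
width: 47.0
grip_force: 0.0
wrist knob_top 0.68 [324. 207.] atz [ 509.8 -315.3   92. ] depth [ 509.9 -315.4   91.7]
wrist guide_mouth 0.87 [326. 134.] atz [ 507.7 -266.4   62. ] depth [ 507.  -261.6  104.6]
wrist pin_top 0.79 [326. 141.] atz [ 507.3 -266.3  106. ] depth [ 507.4 -266.5  104.9]
[ 509.84280092 -314.35254179  166.91479083] 46.962034243692855
1567 [ 510.11650057 -315.98003128   90.78281251] [ 493.43799768 -333.22537339   88.01272362] [ 526.82399764 -299.93310886   92.91205671]
red n 581 580 zmax 106.7 mid [ 506.6 -265.   104.7] circ (325.5, 138.5, 13.7) [ 506.8 -264.6  106. ] [ 506.6 -264.5  106. ]
```

```bash
python3 -m inch '{"linear":[[-1.6,0.4,15],[0,0,20],[0,0,20],[0,0,20],[0,0,15],[0,0,9],[0,0,0],[0,0,0]],"twist":[[0,0,0],[0,0,0],[0,0,0],[0,0,0],[0,0,0],[0,0,0],[0,0,0],[0,0,0]],"grip":[0.55,0.55,0.55,0.55,0.55,0.55,0.55,0.55]}'
python3 -m inch '{"linear":[[0,0,0],[0,0,0],[0,0,0],[0,0,0],[0,0,0],[0,0,0]],"twist":[[0,0,0],[0,0,0],[0,0,0],[0,0,0],[0,0,0],[0,0,0]],"grip":[0.3,0.3,0.3,0.3,0.3,0.3]}' 25
python3 - <<'E'
from h import *
s=arm.get_state();print(s["tool_pos"],s["contact_force"],s["moment"],s["width"],s["grip_force"])
c=arm.camera("wrist");red(c,507,-265,106)
E
```

```text
time_s: 12.95
tool_pos: [510.4, -316.8, 68.7]
tool_rot: [-3.141, -0.0, 1.651]
contact_force: [0.3, -0.2, 0.7]
width: 47.2
grip_force: 0.0
time_s: 13.45
tool_pos: [509.8, -317.4, 69.8]
tool_rot: [-3.141, -0.0, 1.65]
contact_force: [-5.1, 2.3, 6.4]
width: 33.3
grip_force: 25.3
[ 509.75685873 -317.37134219   69.83012614] [-5.13291336  2.28490634  6.40823017] [0.39593637 1.38406751 0.00490761] 33.29458695605979 25.26516169309616
red n 1936 1919 zmax 106.8 mid [ 506.7 -265.   104.4] circ (323.9, 172.0, 25.0) [ 506.7 -264.1  106. ] [ 506.7 -264.2  106. ]
```

```bash
python3 -m inch '{"linear":[[0,0,0],[0,0,0],[0,0,0],[0,0,0],[0,0,0],[0,0,0],[0,0,0],[0,0,0]],"twist":[[0,0,0.05],[0,0,0.05],[0,0,0.05],[0,0,0.05],[0,0,0.05],[0,0,0.05],[0,0,0.05],[0,0,0]],"grip":[0.3,0.3,0.3,0.3,0.3,0.3,0.3,0.3]}'
cat > chk.py <<'E'
from h import *
s=arm.get_state();print(np.round(s["tool_rot"],3),np.round(s["contact_force"],1),np.round(s["moment"],3))
c=arm.camera("wrist");R=np.array(c["R"]);t=np.array(c["t"])
W0=red(c,507,-265,s.get("x",106)) 
if W0[0] is None: red(c,507,-265,96)
E
python3 - < chk.py
```

```text
time_s: 14.17
tool_pos: [509.8, -317.4, 69.8]
tool_rot: [-3.141, -0.0, 1.297]
contact_force: [-5.3, 1.6, 6.8]
width: 33.0
grip_force: 25.3
[-3.141 -0.     1.297] [-5.3  1.6  6.8] [ 0.422  1.367 -0.061]
red n 2051 1841 zmax 106.9 mid [ 502.  -265.4  104.5] circ (259.7, 185.4, 24.8) [ 502.9 -264.7  106. ] [ 502.9 -264.7  106. ]
```

```bash
python3 -m inch '{"linear":[[0,0,0],[0,0,0],[0,0,0],[0,0,0],[0,0,0],[0,0,0],[0,0,0]],"twist":[[0,0,0.02],[0,0,0.02],[0,0,0.02],[0,0,0.02],[0,0,0.02],[0,0,0.02],[0,0,0]],"grip":[0.3,0.3,0.3,0.3,0.3,0.3,0.3]}'
python3 - < chk.py
```

```text
time_s: 14.8
tool_pos: [509.9, -317.4, 69.8]
tool_rot: [-3.142, -0.0, 1.179]
contact_force: [-5.3, 2.0, 6.4]
width: 33.1
grip_force: 25.3
[-3.142 -0.     1.179] [-5.3  2.   6.4] [0.42  1.273 0.037]
red n 2108 1783 zmax 106.6 mid [ 502.  -265.4  104.3] circ (245.0, 193.5, 25.2) [ 503.2 -264.9  106. ] [ 503.2 -264.8  106. ]
```

```bash
python3 -m inch '{"linear":[[0,0,0],[0,0,0],[0,0,0],[0,0,0]],"twist":[[0,0,0.015],[0,0,0.015],[0,0,0.015],[0,0,0]],"grip":[0.3,0.3,0.3,0.3]}'
python3 - < chk.py
```

```text
time_s: 15.18
tool_pos: [509.9, -317.4, 69.8]
tool_rot: [-3.142, -0.0, 1.134]
contact_force: [-5.0, 1.9, 6.3]
width: 32.7
grip_force: 25.3
[-3.142 -0.     1.134] [-5.   1.9  6.3] [ 0.433  1.299 -0.049]
no red
red n 1614 1563 zmax 96.4 mid [ 508.7 -265.1   94.2] circ (260.4, 181.4, 22.9) [ 509.5 -264.6   96. ] [ 509.5 -264.5   96. ]
```

The pin has dropped: the head top went from 106 to 96 mm. I'll release the knob and move above the pin.

```bash
python3 -m inch '{"linear":[[0,0,0],[0,0,0],[0,0,0],[0,0,0],[0,0,-10],[0,0,-20],[0,0,-25],[0,0,-20],[0,0,0],[15.4,-7.9,0],[15.4,-7.9,0],[15.5,-8,0],[0,0,0],[0,0,0]],"twist":[[0,0,0],[0,0,0],[0,0,0],[0,0,0],[0,0,0],[0,0,0],[0,0,0],[0,0,0],[0,0,0],[0,0,0],[0,0,0],[0,0,0],[0,0,0],[0,0,0]],"grip":[0.52,0.52,0.52,0.52,0.52,0.52,0.52,0.52,0.52,0.52,0.52,0.52,0.52,0.52]}'
python3 - < chk.py
python3 - <<'E'
from h import *
c=look("wrist",["pin_top","pin_shoulder","guide_mouth"],pin_top=96,pin_shoulder=72);save(c,"w7.png")
print(arm.get_state()["tool_pos"])
E
```

```text
time_s: 16.4
tool_pos: [508.5, -264.3, 143.8]
tool_rot: [3.141, -0.001, 1.138]
contact_force: [0.0, -0.8, -0.2]
width: 44.3
grip_force: 0.0
[ 3.141e+00 -1.000e-03  1.138e+00] [ 0.  -0.8 -0.2] [-0.029  0.015  0.04 ]
no red
red n 536 520 zmax 96.3 mid [ 509.2 -264.9   94.2] circ (322.7, 222.0, 13.1) [ 509.5 -263.6   96. ] [ 509.5 -263.7   96. ]
wrist pin_top 0.97 [325. 220.] atz [ 511.3 -263.7   96. ] depth [ 511.1 -264.3   94.3]
wrist pin_shoulder 0.85 [320. 209.] atz [ 507.8 -263.8   72. ] depth [ 511.1 -257.    92.8]
wrist guide_mouth 0.52 [321. 220.] atz [ 503.1 -275.6   62. ] depth [ 508.7 -263.8   94.4]
[ 507.90977021 -266.11026815  143.53856508]
```

View pics/w7.png

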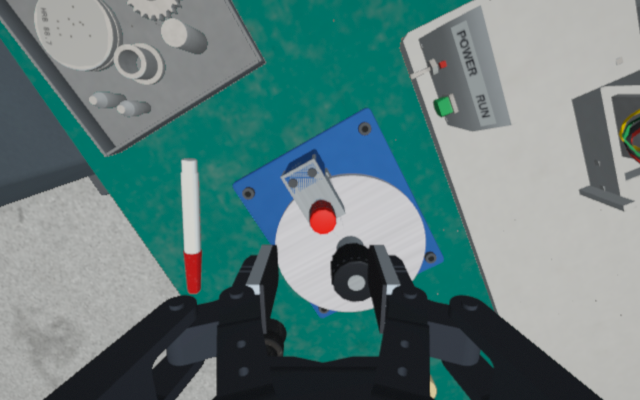

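The pin has dropped: head at (322,219) close above the guide arm. I'll shut the fingers and come down on its top.

```bash
python3 -m inch '{"linear":[[0.9,0.3,0],[0,0,0],[0,0,0],[0,0,0],[0,0,0],[0,0,0],[0,0,10],[0,0,15],[0,0,10],[0,0,5],[0,0,2],[0,0,0],[0,0,0]],"twist":[[0,0,0],[0,0,0],[0,0,0],[0,0,0],[0,0,0],[0,0,0],[0,0,0],[0,0,0],[0,0,0],[0,0,0],[0,0,0],[0,0,0],[0,0,0]],"grip":[0,0,0,0,0,0,0,0,0,0,0,0,0]}'
```

```text
time_s: 17.73
tool_pos: [509.0, -264.6, 101.8]
tool_rot: [3.141, -0.0, 1.136]
contact_force: [-0.5, 0.1, 0.3]
width: -0.0
grip_force: 0.0
```

```bash
python3 -m inch '{"linear":[[0,0,1.5],[0,0,1.5],[0,0,1],[0,0,1],[0,0,1],[0,0,1],[0,0,0]],"twist":[[0,0,0],[0,0,0],[0,0,0],[0,0,0],[0,0,0],[0,0,0],[0,0,0]],"grip":[0,0,0,0,0,0,0]}'
```

```text
time_s: 18.32
tool_pos: [508.9, -264.5, 94.6]
tool_rot: [3.141, -0.0, 1.136]
contact_force: [-1.0, -0.0, 3.0]
width: -0.1
grip_force: 1.4
```

```bash
python3 -m inch '{"linear":[[0,0,0.8],[0,0,0.8],[0,0,0.8],[0,0,0.8],[0,0,0]],"twist":[[0,0,0],[0,0,0],[0,0,0],[0,0,0],[0,0,0]],"grip":[0,0,0,0,0]}'
```

```text
time_s: 18.73
tool_pos: [508.7, -264.4, 91.1]
tool_rot: [-3.141, 0.0, 1.136]
contact_force: [0.3, 0.3, 2.7]
width: 0.3
grip_force: 1.6
```

```bash
python3 -m inch '{"linear":[[0,0,0.8],[0,0,0.8],[0,0,0.8],[0,0,0.6],[0,0,0]],"twist":[[0,0,0],[0,0,0],[0,0,0],[0,0,0],[0,0,0]],"grip":[0,0,0,0,0]}'
```

```text
time_s: 19.15
tool_pos: [508.6, -264.4, 88.1]
tool_rot: [-3.141, -0.0, 1.136]
contact_force: [-0.9, 0.6, 3.5]
width: 0.1
grip_force: 1.9
```

```bash
python3 -m inch '{"linear":[[0,0,0.6],[0,0,0.5],[0,0,0.5],[0,0,0]],"twist":[[0,0,0],[0,0,0],[0,0,0],[0,0,0]],"grip":[0,0,0,0]}'
```

```text
time_s: 19.48
tool_pos: [508.6, -264.5, 86.6]
tool_rot: [-3.141, 0.0, 1.136]
contact_force: [-1.5, -0.2, 6.2]
width: -0.0
grip_force: 2.6
```

```bash
python3 -m inch '{"linear":[[0,0,0.4],[0,0,0.3],[0,0,0]],"twist":[[0,0,0],[0,0,0],[0,0,0]],"grip":[0,0,0]}'
```

```text
time_s: 19.73
tool_pos: [508.7, -264.6, 86.5]
tool_rot: [-3.141, -0.0, 1.135]
contact_force: [-4.6, 0.8, 10.4]
width: -0.2
grip_force: 5.4
```

Seated: the force rises with no further travel. I'll retreat and check.

```bash
python3 -m inch '{"linear":[[0,0,-5],[0,0,-20],[0,0,-25],[0,0,-25],[0,0,0],[0,0,0],[0,0,0]],"twist":[[0,0,0],[0,0,0],[0,0,0],[0,0,0],[0,0,0],[0,0,0],[0,0,0]],"grip":[0,0,0,0,0,0,0]}'
python3 - <<'E'
from h import *
c=look("wrist",["pin_top","pin_shoulder"],pin_top=86,pin_shoulder=62);red(c,507,-265,86);save(c,"w8.png",(240,140,400,300),3)
E
```

```text
time_s: 20.32
tool_pos: [508.7, -263.9, 160.3]
tool_rot: [-3.141, -0.0, 1.136]
contact_force: [0.7, 0.1, 0.7]
width: -0.0
grip_force: 0.0
wrist pin_top 0.96 [321. 211.] atz [ 507.8 -264.8   86. ] depth [ 507.7 -265.    85.4]
wrist pin_shoulder 0.94 [320. 203.] atz [ 505.5 -266.    62. ] depth [ 509. -259.   85.]
red n 433 427 zmax 87.1 mid [ 507.1 -264.9   84.5] circ (320.6, 210.6, 11.7) [ 507.4 -264.3   86. ] [ 507.4 -264.3   86. ]
```

View pics/w8.png

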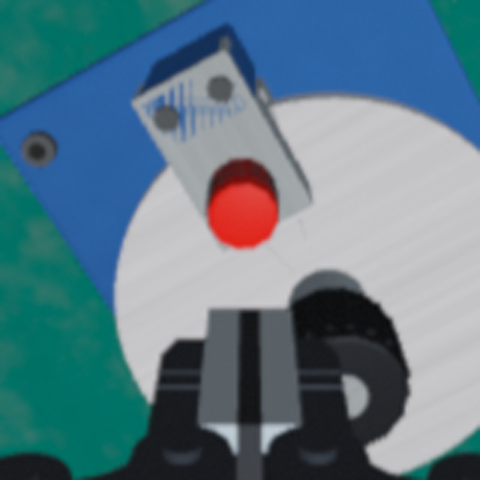

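The head sits on the guide at crop (243,210), its top at 86 mm, upright and centred. The gripper is clear of everything.

```bash
python3 -c "
from workcell import arm
print(arm.job_done())"
```

```text
the job is handed in; nothing more can be done
None
```

The job is handed in at about 20 s of the 67 s: the pin dropped when the collar had turned about 30° clockwise, and its red head now sits fully on the guide (top at 86 mm, centred); pressing on it showed at most about 10 N, and the bystanders were left alone; no verdict came back.

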